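# Set the burrs of the glaze mill

### The arm

A 7-joint arm with a two-finger parallel gripper is mounted at the origin on the work surface. World frame = base frame: x ahead of the robot, y to its left, z up, the work surface at z = 0. Lengths are in mm, angles in rad, forces in N, time in s.
With the tool pointing down it reaches from about 400 to 875 mm from the base axis. Payload 6.5 kg.
Tool frame: the origin (TCP) lies midway between the tips of the shut fingers; the grasp point (between the pads) lies 19 mm behind it (grasp_offset is the distance from the TCP to the grasp point, in mm); z points along the fingers, y is the direction in which the jaws open and shut (so a half turn about z gives the same grasp; the last joint's range is limited). The gripper opens to 85 mm and grips with 20 to 120 N. Pads are 22 mm wide; open, the fingers measure 114 mm over their backs; the gripper's body (76 mm by 85 mm) begins 54 mm behind the grasp point. The pads swing forward as they close: fully open they stand 13 mm farther back than shut.
Start: joints at [-1.385, 0.536, -0.004, 1.538, 0.003, 1.067, -0.071], TCP at [161.942, 629.496, 231.29] pointing down, gripper open.
Joint ranges: [-2.7, 2.7], [-0.37, 2.16], [-1.27, 1.26], [0.24, 2.4], [-1.31, 4.45], [0.19, 1.91], [-2.76, 2.76]. Speed limits (rad/s): [2.39, 2.39, 3.14, 3.14, 3.14, 3.14, 3.14].

### API

Orientations are given as a unit quaternion [w, x, y, z].
In Python, from cell import * gives the robot as it stands.
- The arm moves only by the tool send_rows, never from a script. Its argument "series" is a list of rows, each an object of numbers: "dx", "dy", "dz": the shift along the tool's x, y, z in mm; "yaw": the turn about the tool's z in rad. A call has 1 to 10 rows; each row is the pose to reach, as a shift and turn from the pose commanded when the call began, along the tool's axes at that moment; what a row does not reach only later rows make up. A row lasts 1/8 s, in which the tool goes at most 62.5 mm and 10.7 degrees, less where a joint would pass 70% of its speed; a pose out of reach is approached as far as the arm can. A call with a gripper value outside its range is refused whole. "claw" is the gripper command: -1 is fully open, 1 is shut, values between are in proportion, set as the call begins (left out, the last holds). The fingers move at their own pace and stop on an object; "squeeze" is the grip in N (left out, the last holds). Time passes only in rows, so rows that repeat a pose let the fingers close. It gives the time, the measured TCP pose, the force and the opening at its end, in the units of the state.
- sense(): the state, without advancing time (a new reading comes with each control period).
- camera(name): name is "scene" or "top" or "wrist"; returns the picture (420x560x3 uint8, red, green, blue); there is no depth.
- camera_model(name): a dict with "fx", "fy", "cx", "cy" (pixels), "dist" ([k1, k2, p1, p2, k3] as OpenCV has them; the pictures are not rectified), "xyz" and "orientation" of the camera in the world; the wrist camera has in their place "tool_from_camera" (4x4, takes a point from camera to tool coordinates, whose origin is the TCP and whose axes are the flange's). Camera axes: x right, y up, looking along -z (the intrinsics and any distortion apply to the point x, -y, -z); pixel columns grow to the right and rows downward; lengths in mm; the calibration is good to about 2 mm. A picture is of the moment at which its call begins: read the wrist's pose just before it. camera_model takes no time and is no camera call.
- close_job(): hands the job in, once; it reports no verdict.
Trained networks look in the newest picture that a camera, given by its name, has taken for a name from the list of things; names that differ only in an ending like _2 or _b are one class to them, and where a whole thing is asked for, a point or a joint stands for the part that bears it (a point fixed in the world has none). Each returns a list of dicts, best first, with "conf" (0 to 1); they miss things now and then, are a little off and sometimes report something else, mostly with a low value. They report only what shows in the picture. A call takes as long as a camera call.
- masks_of(camera, label): "pixels" (420x560 bool, what is visible of it).
- spot_point(camera, label): "location" ([x, y, z] in mm, in world coordinates, good to about 4 mm: a listed point, or the origin of a listed thing).
The state is a dict: "time": time; "joint_positions": joint angles; "joint_velocities": joint speeds; "tau": joint torques, N m; "ee_pos": TCP position; "tool_rot": TCP orientation; "contact_force": force on the tool from outside, world axes, zero at the start; "torque": the same for the moment, N m; "grip_width": opening from 0.0 (shut) to 1.0 (fully open).
Only numpy, scipy, OpenCV 4.12 (cv2) and the standard library are available. Lean on these libraries where they do the work, as an engineer would, in place of code of your own. Each camera call takes 0.05 s, during which the arm holds its last target. There are 200 camera calls.

### The job

Set the bench glaze mill to a fine grind: turn the adjusting ring on its top clockwise until you feel the burrs just touch, gently and without forcing them together, then back it off exactly four clicks and let go. Then put the wooden dust cap from the table squarely on top of the mill, over the ring, and leave everything else where it is.

Things in the scene. Friction and masses are not known exactly. Their poses are not given: they have to be found in the camera images.
- stand: The mill: a dark iron, waisted round body on a 200 x 170 x 18 mm board screwed to the table, with a steel chute at its front (-x) and a crank on its left (+y, reaching 135 mm from the mill's axis, below 115 mm); neither is used. Origin: underside of the board, on the mill's axis; z up.
- mill_top (a point): The flat round shoulder (94 mm wide) at the top of the mill, 135 mm above the table, on the mill's axis; the cap's rim rests on a 2 mm high, 88 mm wide step on it. A 70 mm wide, 10 mm high round boss in its middle centres the cap.
- ring_grip (a point): The steel adjusting ring, 65 mm wide, 10 mm thick, with an upright grip bar across its top: 60 mm long, 12 mm thick, standing 34 mm above the ring, its top 190 mm above the table. The point lies on the ring's axis, in the bar, 10 mm below its top and 24 mm above the ring. x runs along the bar, y across it, z up; it turns with the ring.
- ring: The same ring, origin on its axis at its underside, axes as above. Clockwise from above closes the burrs, counter-clockwise backs off. 24 clicks a turn, 15 degrees each: let go between two clicks it falls into the nearest notch and stays. Turning takes up to 0.2 N m over each click, less between. A grip of 30 to 40 N on the bar carries the torque needed.
- burrs (a point): The burrs, hidden in the mill, on its axis 110 mm above the table. They touch 30 to 90 degrees clockwise of the ring's start, at a notch; where, differs every time and shows nowhere: feel it. From there the torque rises about 0.09 N m per degree (elastic: let go, the ring springs back to stand at the touching notch). 0.3 to 0.6 N m tells the touch; over 0.9 harms them.
- cap_knob (a point): The wooden dust cap: an upside-down cup 82 mm wide outside, 76 mm inside, open below, 68 mm high, with a round knob 26 mm wide on its top, 96 mm high over all, about 120 g. The point is the middle of the knob, 84 mm above the rim and on the axis; z is the cap's axis, up.
- cap_rim (a point): The centre of the cap's open rim (its underside); it stands on the table at the start and 137 mm above the table when the cap is on the mill.
- cap: The dust cap as a body; origin at the centre of its rim, z up.
- dish: Small white dish, 52 mm wide, 24 mm high, on the mill's board under the chute; leave it there. Origin: centre of its underside.
- coil_pot: Raw coil-built clay pot, 85 mm wide, 70 mm high; leave alone. Origin: centre of its underside.
- pinch_bowl: Raw clay bowl, 116 mm wide, 42 mm high; leave alone. Origin: centre of its underside.
- rib_tool: Flat wooden modelling tool, 150 x 12 x 8 mm, lying along its x axis; leave alone. Origin: centre of its underside.
- phone: Black phone, 75 x 150 x 9 mm, lying flat; leave alone. Origin: centre of its underside.
- rolling_pin: Wooden rolling pin, 48 mm thick, 360 mm long along its y axis; leave alone. Origin: centre of its underside.
- tool_cup: Terracotta cup, 80 mm wide, 105 mm high; leave alone. Origin: centre of its underside.
- burr_gap (a joint): How far the burrs are apart, in m: 0 when they touch, 0.005 mm more for each click backed off (0.00002 after four). Like any reading it is noisy by far more than a click, so it cannot be used to set the mill.
- burr_press (a joint): How far the hidden burr seat gives when the ring is turned on against touching burrs, in m: 0.02 mm per N m (0.000005 at 0.25 N m, 0.000018 at 0.9 N m). Far too little to be read: feel the torque instead.

How it is judged:
By the outcome, as a careful person would: the job done as asked, in the order asked, and still so for the second after the job is handed in, with the robot touching nothing.
It also fails if it takes over 72 s, if anything falls off the work surface, if the arm or the gripper's body presses on something with over 40 N, if the wrist force passes 120 N, or if a joint passes its speed limit or range.

## Working session

There is one attempt and no reset: what is moved stays moved. The work goes in short steps, Python scripts to look and compute and a tool call to move; the robot and the scene stay as the last step left them, time stands still between calls to the robot, and variables do not carry over. Pictures are saved under pics/ and viewed, about 8 in all and at most 12, crops included, and the job is handed in when it is done.

Besides the shell and the picture viewer there is one more tool, called after "Call:" as name(argument=value, ...), one argument or row to a line, values as JSON. send_rows: Moves the arm, as the interface text tells. Its arguments: {"type":"object","properties":{"series":{"type":"array","items":{"type":"object","properties":{"dx":{"type":"number"},"dy":{"type":"number"},"dz":{"type":"number"},"yaw":{"type":"number"}}}},"claw":{"type":"number"},"squeeze":{"type":"number"}},"required":["series"]}

```bash
mkdir -p pics; ls
python3 - <<'E'
from cell import *
import cv2,numpy as np
s=sense();print(s)
ims={}
for n in ["top","scene"]:
    im=camera(n);ims[n]=im;m=camera_model(n);print(n,{k:np.round(v,3) for k,v in m.items()})
    cv2.imwrite(f"pics/{n}0.png",im[:,:,::-1])
    for l in ["ring_grip","mill_top","stand","cap_knob","cap_rim","dish","coil_pot","pinch_bowl","rib_tool","phone","rolling_pin","tool_cup"]:
        print(n,l,[(np.round(d["location"]).tolist(),round(d["conf"],2)) for d in spot_point(n,l)[:2]])
E
```

```text
pics
{'time': 0.0, 'joint_positions': array([-1.38516478,  0.53716138, -0.00445358,  1.53887909,  0.00259783,
        1.06727936, -0.07117141]), 'joint_velocities': array([-0.00020606,  0.00094153,  0.00056851,  0.00088248, -0.00069197,
       -0.00042843,  0.0016379 ]), 'tau': array([ 1.74445277e-04, -5.83415973e+01,  1.04836341e+00, -2.59099460e+01,
        1.22588023e-02,  9.47594672e-03,  4.10002144e-06]), 'ee_pos': array([161.81700962, 628.88555333, 230.41371349]), 'tool_rot': array([-4.98593879e-05,  1.25527534e-01,  9.92089763e-01, -8.59246628e-04]), 'contact_force': array([ 0.04976868, -0.00792323, -0.60348031]), 'torque': array([ 0.0084127 , -0.02914022,  0.01005252]), 'grip_width': 1.001069794971095}
top {'fx': np.float64(498.548), 'fy': np.float64(498.548), 'cx': np.float64(280.753), 'cy': np.float64(213.305), 'dist': array([-0.189,  0.   ,  0.   ,  0.   ,  0.   ]), 'xyz': array([ 427.338,  -68.568, 1345.471]), 'orientation': array([-0.696, -0.04 ,  0.03 ,  0.716])}
top ring_grip [([553.0, 60.0, 182.0], 0.58), ([621.0, -415.0, 5.0], 0.55)]
top mill_top [([573.0, -214.0, 84
[... 813 characters left out ...]
562.0, 56.0, 178.0], 0.56)]
scene mill_top [([557.0, 56.0, 135.0], 0.91)]
scene stand [([556.0, 59.0, 2.0], 0.6), ([487.0, 49.0, 14.0], 0.19)]
scene cap_knob [([570.0, -211.0, 83.0], 0.72)]
scene cap_rim [([575.0, -213.0, 2.0], 0.91)]
scene dish [([485.0, 47.0, 16.0], 0.59), ([557.0, 59.0, 108.0], 0.52)]
scene coil_pot [([357.0, -431.0, -1.0], 0.75)]
scene pinch_bowl [([715.0, -269.0, -0.0], 0.65)]
scene rib_tool [([503.0, -133.0, 0.0], 0.81), ([555.0, 60.0, 146.0], 0.53)]
scene phone [([267.0, 345.0, 2.0], 0.75), ([558.0, 58.0, 178.0], 0.19)]
scene rolling_pin [([774.0, 109.0, -3.0], 0.75), ([267.0, 344.0, -1.0], 0.52)]
scene tool_cup [([624.0, -413.0, 2.0], 0.7), ([558.0, 58.0, 0.0], 0.3)]
```

Run:
```python
import cv2,numpy as np
a=cv2.imread("pics/top0.png");b=cv2.imread("pics/scene0.png")
c=cv2.resize(b,(400,300));
cv2.imwrite("pics/v1.png",np.hstack([cv2.resize(a,(400,300)),c]))
```

```text
(no output)
```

View pics/v1.png

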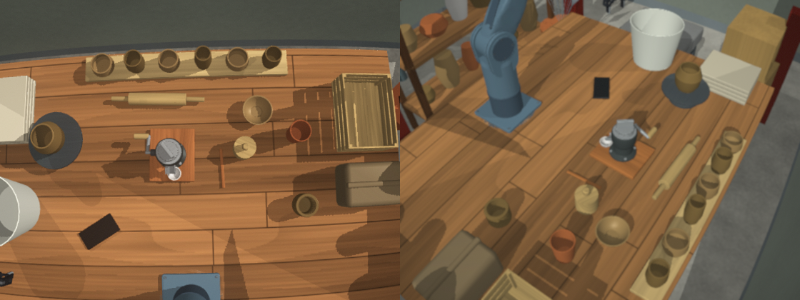

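```bash
cat > h.py <<'E'
import cv2,numpy as np
from scipy.spatial.transform import Rotation as R
from cell import *
def rot(q): return R.from_quat([q[1],q[2],q[3],q[0]]).as_matrix()
def pose(name,s=None):
    m=camera_model(name)
    if "xyz" in m: return m,rot(m["orientation"]),np.array(m["xyz"])
    s=s or sense(); T=np.array(m["tool_from_camera"]);A=rot(s["tool_rot"])
    return m,A@T[:3,:3],A@T[:3,3]+s["ee_pos"]
def K(m): return np.array([[m["fx"],0,m["cx"]],[0,m["fy"],m["cy"]],[0,0,1.]])
def proj(P,name,s=None):
    m,C,t=pose(name,s); p=(np.atleast_2d(P)-t)@C*[1,-1,-1]
    return cv2.projectPoints(p.reshape(-1,1,3),np.zeros(3),np.zeros(3),K(m),np.array(m["dist"]))[0].reshape(-1,2)
def back(uv,z,name,s=None):
    m,C,t=pose(name,s)
    n=cv2.undistortPoints(np.array(uv,float).reshape(-1,1,2),K(m),np.array(m["dist"])).reshape(-1,2)
    d=np.c_[n[:,0],-n[:,1],-np.ones(len(n))]@C.T
    return t+d*((z-t[2])/d[:,2])[:,None]
E
python3 - <<'E'
from h import *
im=cv2.imread("pics/top0.png")
u=proj([[555,58,190]],"top")[0].astype(int);print(u)
x0,y0=u[0]-60,u[1]-45
cv2.imwrite("pics/v2.png",cv2.resize(im[y0:y0+90,x0:x0+120],(720,540),interpolation=cv2.INTER_CUBIC));print(x0,y0)
E
```

```text
[232 208]
172 163
```

View pics/v2.png

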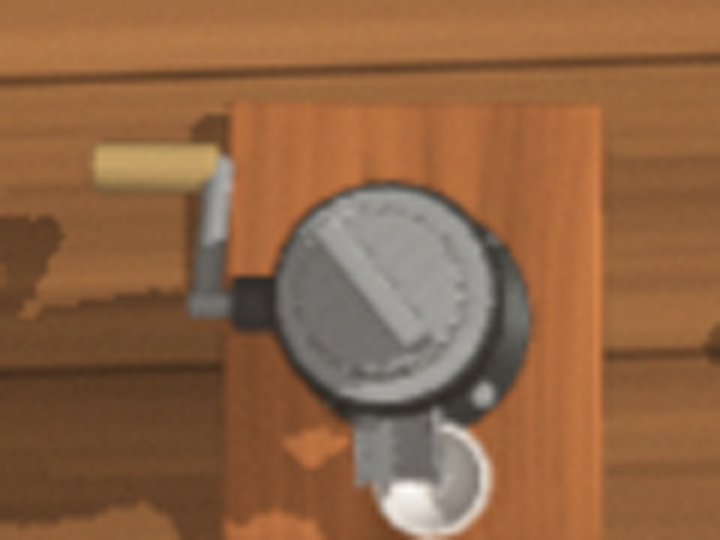

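Run:
```python
from h import *
m=camera_model("wrist");print({k:np.round(v,3) for k,v in m.items()})
P=back([[172+325/6,163+225/6],[172+420/6,163+335/6]],190,"top");print(P,P.mean(0));d=P[0]-P[1];print(np.linalg.norm(d),np.degrees(np.arctan2(d[1],d[0])))
A=rot(sense()["tool_rot"]);print(A.round(3));y=A[:,1];print(np.degrees(np.arctan2(y[1],y[0])))
print(A.T@(np.array([556,58,300])-sense()["ee_pos"]))
```

```text
{'fx': np.float64(295.827), 'fy': np.float64(295.827), 'cx': np.float64(279.942), 'cy': np.float64(210.301), 'dist': array([0.021, 0.   , 0.   , 0.   , 0.   ]), 'tool_from_camera': array([[ 1.00000e-03,  9.65000e-01,  2.63000e-01,  6.51340e+01],
       [ 1.00000e+00, -1.00000e-03,  0.00000e+00,  6.29000e-01],
       [ 0.00000e+00,  2.63000e-01, -9.65000e-01, -1.42442e+02],
       [ 0.00000e+00,  0.00000e+00,  0.00000e+00,  1.00000e+00]])}
[[575.32269953  73.08930894 190.        ]
 [531.12268317  36.68155898 190.        ]] [553.22269135  54.88543396 190.        ]
57.2640000739837 39.478435189841605
[[-0.968  0.249  0.   ]
 [ 0.249  0.968 -0.   ]
 [-0.    -0.    -1.   ]]
75.57477562959565
[-524.00200299 -455.3231955   -68.71206525]
```

Call:
send_rows(
  series=[
    {"dx": -40,"dy": -35,"dz": -40,"yaw": -0.1},
    {"dx": -80,"dy": -70,"dz": -69,"yaw": -0.2},
    {"dx": -120,"dy": -105,"dz": -69,"yaw": -0.3},
    {"dx": -165,"dy": -143,"dz": -69,"yaw": -0.4},
    {"dx": -210,"dy": -182,"dz": -69,"yaw": -0.5},
    {"dx": -255,"dy": -221,"dz": -69,"yaw": -0.6},
    {"dx": -300,"dy": -260,"dz": -69,"yaw": -0.7},
    {"dx": -345,"dy": -299,"dz": -69,"yaw": -0.8},
    {"dx": -390,"dy": -338,"dz": -69,"yaw": -0.88},
    {"dx": -430,"dy": -373,"dz": -69,"yaw": -0.94},
  ],
  claw=-1,
  squeeze=35,
)

```text
time: 2.55
ee_pos: [486.6, 159.1, 300.7]
tool_rot: [0.0, -0.338, 0.941, -0.0]
contact_force: [0.1, 0.7, 0.6]
grip_width: 1.003
```

Run:
```python
from h import *
s=sense();A=rot(s["tool_rot"]);print(s["joint_positions"].round(3),A.round(3),s["ee_pos"])
print(A.T@(np.array([555,57,300])-s["ee_pos"]))
```

```text
[-0.517  0.224  0.133  1.826 -0.033  1.093  1.889] [[-0.772 -0.636  0.001]
 [-0.636  0.772  0.   ]
 [-0.001 -0.    -1.   ]] [486.58445187 159.09552477 300.65850804]
[  12.17016156 -122.29482612    0.69261015]
```

Call:
send_rows(
  series=[
    {"dx": 4,"dy": -45},
    {"dx": 8,"dy": -90},
    {"dx": 12,"dy": -122},
    {"dx": 12,"dy": -122},
    {"dx": 12,"dy": -122},
  ],
)

```text
$.series[0]: bad value
```

Run:
```python
from h import *
s=sense();A=rot(s["tool_rot"]);print(s["ee_pos"],s["joint_positions"].round(3))
im=camera("wrist");cv2.imwrite("pics/w1.png",im[:,:,::-1])
for l in ["ring_grip","mill_top"]:
    print(l,[(np.round(d["location"],1).tolist(),round(d["conf"],2)) for d in spot_point("wrist",l)[:2]])
print(proj([[555,57,190]],"wrist",s))
```

```text
[486.58445187 159.09552477 300.65850804] [-0.517  0.224  0.133  1.826 -0.033  1.093  1.889]
ring_grip [([558.4, 57.2, 179.7], 0.72)]
mill_top []
[[139.94902829 192.45853439]]
```

View pics/w1.png

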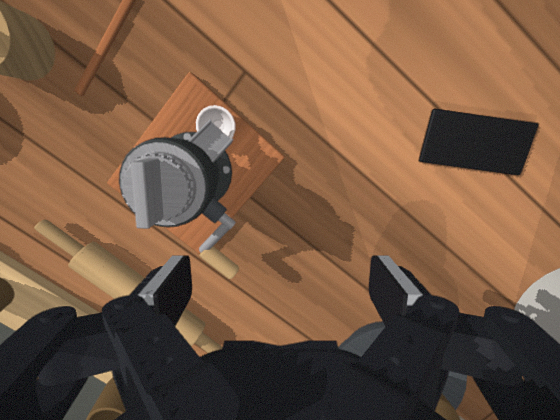

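The rows need every key. The picture shows the ring around (162,182), with its bar running upright from (145,165) to (143,225).

Call:
send_rows(
  series=[
    {"dx": 4,"dy": -45,"dz": 0,"yaw": 0},
    {"dx": 8,"dy": -90,"dz": 0,"yaw": 0},
    {"dx": 12,"dy": -122,"dz": 0,"yaw": 0},
    {"dx": 12,"dy": -122,"dz": 0,"yaw": 0},
    {"dx": 12,"dy": -122,"dz": 0,"yaw": 0},
  ],
)

```text
time: 3.32
ee_pos: [553.1, 61.2, 300.1]
tool_rot: [-0.0, -0.338, 0.941, 0.001]
contact_force: [-0.0, 0.2, 0.3]
grip_width: 1.0
```

Run:
```python
from h import *
s=sense();A=rot(s["tool_rot"]);print(s["ee_pos"],s["joint_positions"].round(3))
im=camera("wrist");cv2.imwrite("pics/w2.png",im[:,:,::-1])
for l in ["ring_grip","mill_top"]:
    print(l,[(np.round(d["location"],1).tolist(),round(d["conf"],2)) for d in spot_point("wrist",l)[:2]])
u=proj([[555,57,190]],"wrist",s)[0].astype(int);print(u)
x0,y0=u[0]-100,u[1]-75;print(x0,y0)
cv2.imwrite("pics/w2c.png",cv2.resize(im[y0:y0+150,x0:x0+200,::-1],(800,600),interpolation=cv2.INTER_CUBIC))
```

```text
[553.07905263  61.16007583 300.13875216] [-0.35   0.308  0.201  1.721 -0.068  1.12   2.133]
ring_grip [([558.9, 57.6, 179.7], 0.91)]
mill_top []
[275 205]
175 130
```

View pics/w2c.png

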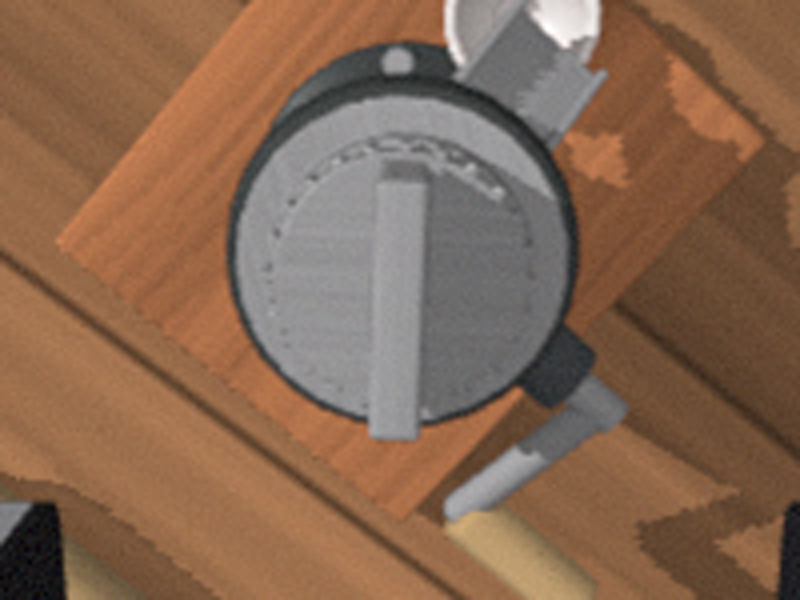

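Run:
```python
from h import *
s=sense();A=rot(s["tool_rot"])
P=back([[175+403/4,130+182/4],[175+394/4,130+438/4]],190,"wrist",s);d=P[1]-P[0];print(P,P.mean(0),np.linalg.norm(d),np.degrees(np.arctan2(d[1],d[0])))
y=A[:,1];print(np.degrees(np.arctan2(y[1],y[0])))
C=P.mean(0);C[2]=163
print(A.T@(C-s["ee_pos"]),A.T@(np.array([556,57.5,163])-s["ee_pos"]))
```

```text
[[534.72643428  40.35245762 190.        ]
 [581.19087293  75.8829792  190.        ]] [557.95865361  58.11771841 190.        ] 58.4924099546004 37.40449450302584
129.5711909841501
[ -1.83980593  -5.37449937 137.3237292 ] [ 6.34994147e-02 -4.60292388e+00  1.37323768e+02]
```

Call:
send_rows(
  series=[
    {"dx": -1,"dy": -5,"dz": 30,"yaw": 0.037},
    {"dx": -1,"dy": -5,"dz": 60,"yaw": 0.037},
    {"dx": -1,"dy": -5,"dz": 90,"yaw": 0.037},
    {"dx": -1,"dy": -5,"dz": 115,"yaw": 0.037},
    {"dx": -1,"dy": -5,"dz": 130,"yaw": 0.037},
    {"dx": -1,"dy": -5,"dz": 137,"yaw": 0.037},
    {"dx": -1,"dy": -5,"dz": 137,"yaw": 0.037},
    {"dx": -1,"dy": -5,"dz": 137,"yaw": 0.037},
  ],
)

```text
time: 4.47
ee_pos: [558.3, 56.2, 164.2]
tool_rot: [0.001, -0.32, 0.947, -0.0]
contact_force: [-0.5, 0.2, -0.0]
grip_width: 0.999
```

```bash
cat > st.py <<'E'
from h import *
s=sense();A=rot(s["tool_rot"]);y=A[:,1]
print("t",s["time"],"p",s["ee_pos"].round(1),"yang",np.degrees(np.arctan2(y[1],y[0])).round(2),"F",s["contact_force"].round(2),"M",s["torque"].round(3),"w",s["grip_width"].round(3),"j",s["joint_positions"].round(2),"tau7",s["tau"][6].round(3))
E
python3 st.py
```

```text
Traceback (most recent call last):
  File "st.py", line 3, in <module>
    print("t",s["time"],"p",s["ee_pos"].round(1),"yang",np.degrees(np.arctan2(y[1],y[0])).round(2),"F",s["contact_force"].round(2),"M",s["torque"].round(3),"w",s["grip_width"].round(3),"j",s["joint_positions"].round(2),"tau7",s["tau"][6].round(3))
                                                                                                                                                                ^^^^^^^^^^^^^^^^^^^^^
AttributeError: 'float' object has no attribute 'round'
```

Call:
send_rows(
  series=[
    {"dx": 0,"dy": 2,"dz": 1,"yaw": 0},
    {"dx": 0,"dy": 2,"dz": 1,"yaw": 0},
    {"dx": 0,"dy": 2,"dz": 1,"yaw": 0},
    {"dx": 0,"dy": 2,"dz": 1,"yaw": 0},
    {"dx": 0,"dy": 2,"dz": 1,"yaw": 0},
    {"dx": 0,"dy": 2,"dz": 1,"yaw": 0},
    {"dx": 0,"dy": 2,"dz": 1,"yaw": 0},
    {"dx": 0,"dy": 2,"dz": 1,"yaw": 0},
  ],
  claw=1,
  squeeze=35,
)

```text
time: 5.48
ee_pos: [556.5, 57.6, 162.4]
tool_rot: [0.0, -0.32, 0.947, -0.0]
contact_force: [-1.0, 0.2, 3.1]
grip_width: 0.135
```

```bash
sed -i 's/s\["grip_width"\].round(3)/s["grip_width"]/; s/s\["tau"\]\[6\].round(3)/s["tau"].round(2)/' st.py; python3 st.py
```

```text
t 5.475 p [556.5  57.6 162.4] yang 127.31 F [-1.    0.25  3.11] M [-0.111  0.104  0.078] w 0.13450758032904958 j [-0.33  0.47  0.18  1.85 -0.11  0.83  2.14] tau7 [-2.000e-01 -4.832e+01  3.040e+00 -2.118e+01 -1.300e-01 -1.900e-01
 -4.000e-02]
```

Call:
send_rows(
  series=[
    {"dx": 0,"dy": 0,"dz": 0,"yaw": 0.09},
    {"dx": 0,"dy": 0,"dz": 0,"yaw": 0.18},
    {"dx": 0,"dy": 0,"dz": 0,"yaw": 0.27},
    {"dx": 0,"dy": 0,"dz": 0,"yaw": 0.36},
    {"dx": 0,"dy": 0,"dz": 0,"yaw": 0.45},
    {"dx": 0,"dy": 0,"dz": 0,"yaw": 0.5236},
    {"dx": 0,"dy": 0,"dz": 0,"yaw": 0.5236},
    {"dx": 0,"dy": 0,"dz": 0,"yaw": 0.5236},
  ],
)

```text
time: 6.48
ee_pos: [556.5, 57.8, 162.4]
tool_rot: [0.0, -0.065, 0.998, 0.0]
contact_force: [-0.5, 0.2, 3.4]
grip_width: 0.131
```

```bash
python3 st.py
```

```text
t 6.475 p [556.5  57.8 162.4] yang 97.41 F [-0.51  0.17  3.4 ] M [0.09  0.282 0.108] w 0.1312066002801534 j [-0.42  0.48  0.31  1.86 -0.19  0.83  1.69] tau7 [ 1.700e-01 -4.693e+01  5.080e+00 -2.085e+01 -2.000e-02 -3.800e-01
 -1.300e-01]
```

Call:
send_rows(
  series=[
    {"dx": 0,"dy": 0,"dz": 0,"yaw": 0.035},
    {"dx": 0,"dy": 0,"dz": 0,"yaw": 0.07},
    {"dx": 0,"dy": 0,"dz": 0,"yaw": 0.07},
    {"dx": 0,"dy": 0,"dz": 0,"yaw": 0.07},
  ],
)

```text
time: 6.98
ee_pos: [556.5, 57.8, 162.4]
tool_rot: [0.0, -0.028, 1.0, 0.0]
contact_force: [-1.8, 0.8, 5.6]
grip_width: 0.136
```

```bash
python3 st.py
```

```text
t 6.975 p [556.5  57.8 162.4] yang 93.25 F [-1.85  0.84  5.64] M [0.126 0.369 0.084] w 0.13551553309415768 j [-0.44  0.48  0.33  1.86 -0.21  0.83  1.63] tau7 [  0.52 -46.31   5.5  -20.64   0.15  -0.51  -0.07]
```

Call:
send_rows(
  series=[
    {"dx": 0,"dy": 0,"dz": 0,"yaw": 0.1},
    {"dx": 0,"dy": 0,"dz": 0,"yaw": 0.19},
    {"dx": 0,"dy": 0,"dz": 0,"yaw": 0.23},
    {"dx": 0,"dy": 0,"dz": 0,"yaw": 0.262},
    {"dx": 0,"dy": 0,"dz": 0,"yaw": 0.262},
    {"dx": 0,"dy": 0,"dz": 0,"yaw": 0.262},
  ],
)

```text
time: 7.72
ee_pos: [556.5, 58.0, 162.4]
tool_rot: [0.0, 0.102, 0.995, 0.0]
contact_force: [-1.9, 1.0, 4.6]
grip_width: 0.132
```

```bash
python3 st.py
```

```text
t 7.725 p [556.5  58.  162.4] yang 78.25 F [-1.94  0.98  4.57] M [0.217 0.349 0.053] w 0.13246824358651954 j [-0.48  0.49  0.39  1.86 -0.25  0.84  1.4 ] tau7 [  0.67 -45.85   6.46 -20.46   0.23  -0.52  -0.05]
```

No touch at 45°; next notch.

Call:
send_rows(
  series=[
    {"dx": 0,"dy": 0,"dz": 0,"yaw": 0.1},
    {"dx": 0,"dy": 0,"dz": 0,"yaw": 0.19},
    {"dx": 0,"dy": 0,"dz": 0,"yaw": 0.23},
    {"dx": 0,"dy": 0,"dz": 0,"yaw": 0.262},
    {"dx": 0,"dy": 0,"dz": 0,"yaw": 0.262},
    {"dx": 0,"dy": 0,"dz": 0,"yaw": 0.262},
  ],
)

```text
time: 8.48
ee_pos: [556.5, 58.1, 162.4]
tool_rot: [-0.0, 0.231, 0.973, 0.0]
contact_force: [-0.5, 2.1, 4.6]
grip_width: 0.132
```

```bash
python3 st.py
```

```text
t 8.475 p [556.5  58.1 162.4] yang 63.25 F [-0.48  2.08  4.61] M [0.327 0.295 0.067] w 0.1318924151878947 j [-0.53  0.5   0.46  1.86 -0.29  0.84  1.18] tau7 [ 8.500e-01 -4.540e+01  7.470e+00 -2.022e+01  3.000e-01 -5.000e-01
 -4.000e-02]
```

Call:
send_rows(
  series=[
    {"dx": 0,"dy": 0,"dz": 0,"yaw": 0.1},
    {"dx": 0,"dy": 0,"dz": 0,"yaw": 0.19},
    {"dx": 0,"dy": 0,"dz": 0,"yaw": 0.23},
    {"dx": 0,"dy": 0,"dz": 0,"yaw": 0.262},
    {"dx": 0,"dy": 0,"dz": 0,"yaw": 0.262},
    {"dx": 0,"dy": 0,"dz": 0,"yaw": 0.262},
  ],
)

```text
time: 9.22
ee_pos: [556.6, 58.1, 162.4]
tool_rot: [0.0, 0.356, 0.935, 0.0]
contact_force: [-0.4, 1.8, 5.6]
grip_width: 0.132
```

```bash
python3 st.py
```

```text
t 9.225 p [556.6  58.1 162.4] yang 48.33 F [-0.41  1.79  5.6 ] M [0.4   0.243 0.461] w 0.1319854932640764 j [-0.58  0.52  0.53  1.86 -0.34  0.85  0.96] tau7 [  1.35 -44.91   8.76 -19.79   0.05  -0.45  -0.48]
```

Call:
send_rows(
  series=[
    {"dx": 0,"dy": 0,"dz": 0,"yaw": -0.14},
    {"dx": 0,"dy": 0,"dz": 0,"yaw": -0.28},
    {"dx": 0,"dy": 0,"dz": 0,"yaw": -0.42},
    {"dx": 0,"dy": 0,"dz": 0,"yaw": -0.56},
    {"dx": 0,"dy": 0,"dz": 0,"yaw": -0.7},
    {"dx": 0,"dy": 0,"dz": 0,"yaw": -0.84},
    {"dx": 0,"dy": 0,"dz": 0,"yaw": -0.98},
    {"dx": 0,"dy": 0,"dz": 0,"yaw": -1.117},
    {"dx": 0,"dy": 0,"dz": 0,"yaw": -1.117},
    {"dx": 0,"dy": 0,"dz": 0,"yaw": -1.117},
  ],
)

```text
time: 10.48
ee_pos: [556.5, 57.7, 162.4]
tool_rot: [0.0, -0.191, 0.982, 0.0]
contact_force: [-1.2, 1.8, 5.1]
grip_width: 0.13
```

```bash
python3 st.py
```

```text
t 10.475 p [556.5  57.7 162.4] yang 112.07 F [-1.22  1.81  5.12] M [0.12  0.334 0.159] w 0.1300110200294087 j [-0.37  0.48  0.25  1.85 -0.15  0.83  1.91] tau7 [  0.74 -46.63   4.48 -20.63   0.13  -0.49  -0.12]
```

Call:
send_rows(
  series=[
    {"dx": 0,"dy": 0,"dz": 0,"yaw": 0},
    {"dx": 0,"dy": 0,"dz": 0,"yaw": 0},
    {"dx": 0,"dy": 0,"dz": 0,"yaw": 0},
    {"dx": 0,"dy": 0,"dz": 0,"yaw": 0},
    {"dx": 0,"dy": 0,"dz": -15,"yaw": 0},
    {"dx": 0,"dy": 0,"dz": -50,"yaw": 0},
    {"dx": 0,"dy": 0,"dz": -95,"yaw": 0},
    {"dx": 0,"dy": 0,"dz": -138,"yaw": 0},
    {"dx": 0,"dy": 0,"dz": -138,"yaw": 0},
    {"dx": 0,"dy": 0,"dz": -138,"yaw": 0},
  ],
  claw=-1,
)

```text
time: 11.72
ee_pos: [556.1, 57.7, 300.4]
tool_rot: [-0.0, -0.193, 0.981, 0.0]
contact_force: [-0.5, -0.2, -0.3]
grip_width: 0.997
```

```bash
python3 st.py
python3 - <<'E'
from h import *
s=sense()
im=camera("wrist");cv2.imwrite("pics/w3.png",im[:,:,::-1])
u=proj([[557,57.5,190]],"wrist",s)[0].astype(int);print(u)
x0,y0=u[0]-100,u[1]-75;print(x0,y0)
cv2.imwrite("pics/w3c.png",cv2.resize(im[y0:y0+150,x0:x0+200,::-1],(800,600),interpolation=cv2.INTER_CUBIC))
E
```

```text
t 11.725 p [556.1  57.7 300.4] yang 112.27 F [-0.49 -0.17 -0.34] M [ 0.02  -0.026 -0.04 ] w 0.9965403415579883 j [-0.41  0.32  0.28  1.72 -0.1   1.12  1.86] tau7 [ 9.000e-02 -4.602e+01  3.400e+00 -2.751e+01  3.000e-02 -1.000e-02
 -1.000e-02]
[279 207]
179 132
```

View pics/w3c.png

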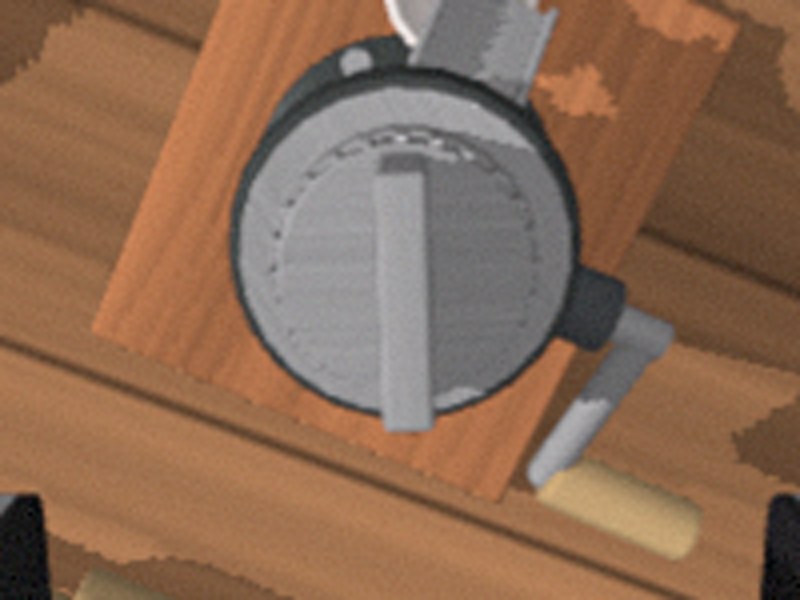

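Run:
```python
from h import *
s=sense();A=rot(s["tool_rot"])
P=back([[179+401/4,132+172/4],[179+408/4,132+430/4]],190,"wrist",s);d=P[1]-P[0];print(P,P.mean(0),np.linalg.norm(d),np.degrees(np.arctan2(d[1],d[0])))
# shoulder outer circle (z=135): left 240, right 572, top ~80(back), bottom 413
for uv in ([232,240],[577,240]): print(back([[179+uv[0]/4,132+uv[1]/4]],135,"wrist",s))
for uv in ([405,70],[405,415]): print(back([[179+uv[0]/4,132+uv[1]/4]],135,"wrist",s))
print(A.round(3),A.T@(np.array([573,-213,230])-s["ee_pos"]))
```

```text
[[530.24390581  46.25398701 190.        ]
 [583.96510431  69.98279107 190.        ]] [557.10450506  58.11838904 190.        ] 58.728385894594915 23.83118204395224
[[571.414821    14.66551628 135.        ]]
[[536.77066629  99.03236378 135.        ]]
[[513.26499924  40.2245862  135.        ]]
[[599.43130871  75.62202931 135.        ]]
[[-0.925 -0.379 -0.001]
 [-0.379  0.925 -0.   ]
 [ 0.001  0.    -1.   ]] [  86.46761446 -256.9868627    69.69497249]
```

Call:
send_rows(
  series=[
    {"dx": 17,"dy": -51,"dz": 0,"yaw": 0},
    {"dx": 34,"dy": -102,"dz": 0,"yaw": 0},
    {"dx": 51,"dy": -153,"dz": 0,"yaw": 0},
    {"dx": 68,"dy": -204,"dz": 20,"yaw": 0},
    {"dx": 86,"dy": -257,"dz": 50,"yaw": 0},
    {"dx": 86,"dy": -257,"dz": 90,"yaw": 0},
    {"dx": 86,"dy": -257,"dz": 90,"yaw": 0},
    {"dx": 86,"dy": -257,"dz": 90,"yaw": 0},
  ],
)

```text
time: 12.78
ee_pos: [574.8, -211.9, 211.0]
tool_rot: [0.0, -0.194, 0.981, 0.0]
contact_force: [0.4, -0.2, 1.4]
grip_width: 1.001
```

```bash
python3 st.py
python3 - <<'E'
from h import *
s=sense()
im=camera("wrist");cv2.imwrite("pics/w4.png",im[:,:,::-1])
for l in ["cap_knob","cap_rim"]:
    print(l,[(np.round(d["location"],1).tolist(),round(d["conf"],2)) for d in spot_point("wrist",l)[:2]])
u=proj([[573,-213,96]],"wrist",s)[0].astype(int);print(u)
x0,y0=u[0]-140,u[1]-105;print(x0,y0)
cv2.imwrite("pics/w4c.png",cv2.resize(im[y0:y0+210,x0:x0+280,::-1],(800,600),interpolation=cv2.INTER_CUBIC))
E
```

```text
t 12.775 p [ 574.8 -211.9  211. ] yang 112.35 F [ 0.37 -0.2   1.35] M [ 0.029  0.019 -0.043] w 1.000611818003677 j [ 0.02  0.51  0.36  1.68 -0.21  0.99  2.41] tau7 [ 5.600e-01 -5.095e+01  6.050e+00 -2.316e+01  3.000e-02  4.000e-02
  0.000e+00]
cap_knob [([569.9, -214.1, 82.4], 0.81)]
cap_rim []
[279 202]
139 97
```

View pics/w4c.png

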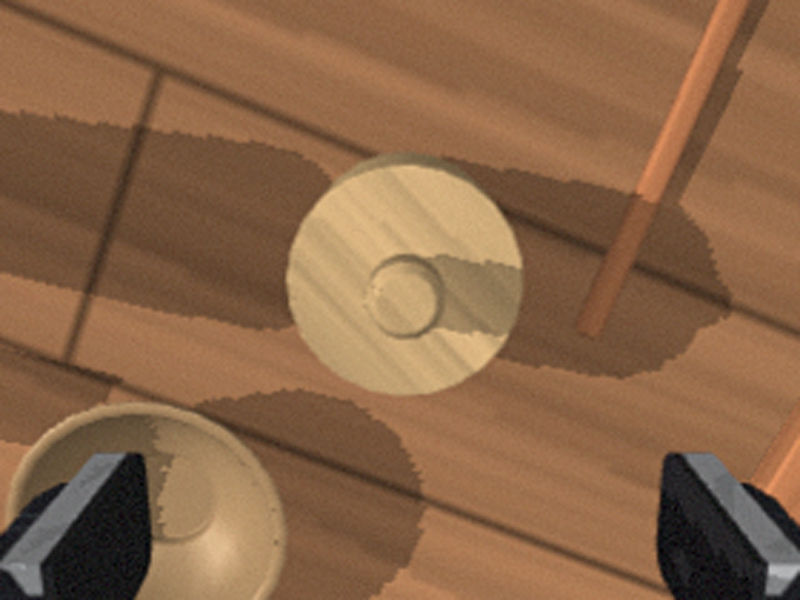

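Run:
```python
from h import *
s=sense();A=rot(s["tool_rot"]);f=280/800
a=back([[139+403*f,97+301*f]],96,"wrist",s)[0]
q=back([[139+u*f,97+v*f] for u,v in ((287,278),(523,278),(405,160),(405,395))],68,"wrist",s)
print(a,q[:2].mean(0),q[2:].mean(0),np.linalg.norm(q[0]-q[1]),np.linalg.norm(q[2]-q[3]))
print(A.T@(np.array([571.5,-213.5,73])-s["ee_pos"]),A.T@(a-s["ee_pos"]))
```

```text
[ 573.7554384  -213.24674644   96.        ] [ 572.30478859 -213.17257672   68.        ] [ 573.59006894 -212.6263413    68.        ] 81.63653445960934 83.14179416194283
[  4.39587115   0.48327048 138.99080425] [  2.15912348  -0.17151322 115.99690597]
```

Call:
send_rows(
  series=[
    {"dx": 2,"dy": 0,"dz": 35,"yaw": 0},
    {"dx": 2,"dy": 0,"dz": 70,"yaw": 0},
    {"dx": 2,"dy": 0,"dz": 105,"yaw": 0},
    {"dx": 2,"dy": 0,"dz": 128,"yaw": 0},
    {"dx": 2,"dy": 0,"dz": 138,"yaw": 0},
    {"dx": 2,"dy": 0,"dz": 138,"yaw": 0},
    {"dx": 2,"dy": 0,"dz": 138,"yaw": 0},
  ],
)

```text
time: 13.8
ee_pos: [573.4, -213.8, 73.7]
tool_rot: [0.001, -0.193, 0.981, -0.001]
contact_force: [0.2, 0.7, -0.2]
grip_width: 1.002
```

Call:
send_rows(
  series=[
    {"dx": 0,"dy": 0,"dz": 0,"yaw": 0},
    {"dx": 0,"dy": 0,"dz": 0,"yaw": 0},
    {"dx": 0,"dy": 0,"dz": 0,"yaw": 0},
    {"dx": 0,"dy": 0,"dz": 0,"yaw": 0},
    {"dx": 0,"dy": 0,"dz": 0,"yaw": 0},
    {"dx": 0,"dy": 0,"dz": 0,"yaw": 0},
    {"dx": 0,"dy": 0,"dz": 0,"yaw": 0},
  ],
  claw=1,
  squeeze=40,
)

```text
time: 14.68
ee_pos: [572.5, -213.3, 72.5]
tool_rot: [0.0, -0.193, 0.981, 0.0]
contact_force: [-1.1, 2.1, 5.3]
grip_width: 0.283
```

```bash
python3 st.py
```

```text
t 14.675 p [ 572.5 -213.3   72.5] yang 112.27 F [-1.07  2.05  5.35] M [0.316 0.281 0.011] w 0.2831777614307897 j [ 0.07  0.69  0.29  1.76 -0.28  0.73  2.47] tau7 [  0.75 -55.03   7.07 -18.49   0.18  -0.6   -0.  ]
```

Call:
send_rows(
  series=[
    {"dx": 0,"dy": 0,"dz": -15,"yaw": 0},
    {"dx": 0,"dy": 0,"dz": -45,"yaw": 0},
    {"dx": 0,"dy": 0,"dz": -85,"yaw": 0},
    {"dx": 0,"dy": 0,"dz": -130,"yaw": 0},
    {"dx": 0,"dy": 0,"dz": -175,"yaw": 0},
    {"dx": 0,"dy": 0,"dz": -210,"yaw": 0},
    {"dx": 0,"dy": 0,"dz": -225,"yaw": 0},
    {"dx": 0,"dy": 0,"dz": -225,"yaw": 0},
    {"dx": 0,"dy": 0,"dz": -225,"yaw": 0},
  ],
)

```text
time: 15.8
ee_pos: [571.5, -213.1, 295.5]
tool_rot: [-0.001, -0.193, 0.981, 0.001]
contact_force: [0.3, 0.7, -1.8]
grip_width: 0.281
```

```bash
python3 st.py;  python3 - <<'E'
from h import *
s=sense();A=rot(s["tool_rot"])
im=camera("wrist");cv2.imwrite("pics/w5.png",im[:,:,::-1])
for l in ["cap_knob","cap_rim"]:
    print(l,[(np.round(d["location"],1).tolist(),round(d["conf"],2)) for d in spot_point("wrist",l)[:2]])
E
```

```text
t 15.8 p [ 571.5 -213.1  295.5] yang 112.27 F [ 0.29  0.71 -1.82] M [ 0.021  0.027 -0.007] w 0.2808047963950645 j [ 0.    0.43  0.39  1.59 -0.17  1.16  2.39] tau7 [ 9.000e-02 -5.183e+01  5.760e+00 -2.772e+01  3.000e-02 -1.000e-02
 -0.000e+00]
cap_knob [([570.7, -217.1, 305.4], 0.89)]
cap_rim [([623.9, -408.5, 1.6], 0.38)]
```

View pics/w5.png

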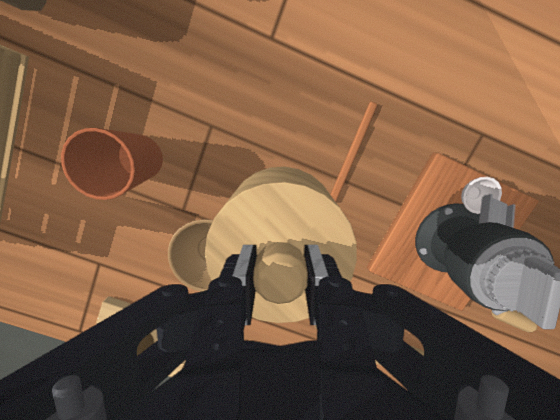

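Run:
```python
from h import *
s=sense();A=rot(s["tool_rot"]);z=s["ee_pos"][2]-5
im=cv2.imread("pics/w5.png")
q=back([[205,250],[356,250],[280,323]],z,"wrist",s)
loc=(q-s["ee_pos"])@A;print("tool coords",loc.round(1))
# overlay projected top circle about TCP for several dx
t=np.linspace(0,2*np.pi,73)
for dx,c in ((0,(0,0,255)),):
    P=s["ee_pos"]+np.c_[41*np.cos(t)+dx,41*np.sin(t),0*t+5]@A.T
    cv2.polylines(im,[np.round(proj(P,"wrist",s)*4).astype(int)],True,c,1,cv2.LINE_AA,2)
cv2.imwrite("pics/w5o.png",cv2.resize(im[150:350,160:400],(720,600),interpolation=cv2.INTER_CUBIC))
print(A.T@(np.array([556.5,57.8,296])-s["ee_pos"]))
```

```text
tool coords [[  2.9 -40.3   4.9]
 [  2.9  40.5   5.1]
 [-42.1  -0.1   4.9]]
[-8.86178505e+01  2.56615490e+02  2.53815761e-02]
```

View pics/w5o.png

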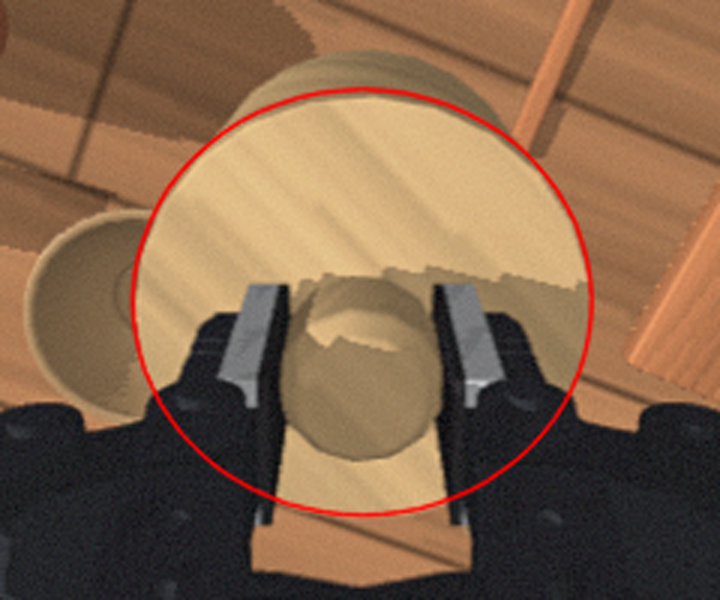

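Call:
send_rows(
  series=[
    {"dx": -12,"dy": 36,"dz": 0,"yaw": 0},
    {"dx": -28,"dy": 81,"dz": 0,"yaw": 0},
    {"dx": -44,"dy": 128,"dz": 0,"yaw": 0},
    {"dx": -60,"dy": 175,"dz": 0,"yaw": 0},
    {"dx": -76,"dy": 221,"dz": 0,"yaw": 0},
    {"dx": -88,"dy": 256.5,"dz": 0,"yaw": 0},
    {"dx": -88,"dy": 256.5,"dz": 0,"yaw": 0},
    {"dx": -88,"dy": 256.5,"dz": 0,"yaw": 0},
    {"dx": -88,"dy": 256.5,"dz": 0,"yaw": 0},
    {"dx": -88,"dy": 256.5,"dz": 0,"yaw": 0},
  ],
)

```text
time: 17.2
ee_pos: [556.7, 56.0, 297.3]
tool_rot: [-0.0, -0.192, 0.981, -0.0]
contact_force: [-0.1, 0.5, -0.7]
grip_width: 0.282
```

```bash
python3 st.py;  python3 - <<'E'
from h import *
s=sense();A=rot(s["tool_rot"])
for i in range(3): print((A.T@(np.array([556.5,57.8,296])+0.7*A[:,0]-sense()["ee_pos"])).round(2)); im=camera("scene")
for n in ("scene","top"):
    im=camera(n)
    for l in ["cap_knob","cap_rim","mill_top"]:
        print(n,l,[(np.round(d["location"],1).tolist(),round(d["conf"],2)) for d in spot_point(n,l)[:1]])
E
```

```text
t 17.2 p [556.7  56.  297.3] yang 112.16 F [-0.06  0.47 -0.73] M [ 0.046  0.016 -0.035] w 0.28209868730734206 j [-0.42  0.32  0.3   1.72 -0.1   1.11  1.87] tau7 [-3.000e-02 -4.506e+01  3.420e+00 -2.689e+01  2.000e-02  0.000e+00
  0.000e+00]
[0.22 1.75 1.26]
[0.28 1.5  1.29]
[0.39 1.27 1.3 ]
scene cap_knob [([555.0, 56.3, 311.9], 0.79)]
scene cap_rim [([555.1, 53.6, 227.0], 0.94)]
scene mill_top [([554.9, 56.0, 134.7], 0.59)]
top cap_knob [([772.6, 108.8, 1.9], 0.69)]
top cap_rim [([555.8, 56.2, 224.9], 0.67)]
top mill_top [([555.0, 61.0, 138.5], 0.6)]
```

Call:
send_rows(
  series=[
    {"dx": 0,"dy": 1.2,"dz": 0,"yaw": 0},
    {"dx": 0,"dy": 1.2,"dz": 15,"yaw": 0},
    {"dx": 0,"dy": 1.2,"dz": 30,"yaw": 0},
    {"dx": 0,"dy": 1.2,"dz": 45,"yaw": 0},
    {"dx": 0,"dy": 1.2,"dz": 60,"yaw": 0},
    {"dx": 0,"dy": 1.2,"dz": 72,"yaw": 0},
    {"dx": 0,"dy": 1.2,"dz": 72,"yaw": 0},
    {"dx": 0,"dy": 1.2,"dz": 72,"yaw": 0},
    {"dx": 0,"dy": 1.2,"dz": 72,"yaw": 0},
  ],
)

```text
time: 18.88
ee_pos: [556.7, 58.3, 226.0]
tool_rot: [0.001, -0.193, 0.981, -0.0]
contact_force: [-0.8, 0.2, 0.0]
grip_width: 0.284
```

```bash
python3 st.py;  python3 - <<'E'
from h import *
s=sense();A=rot(s["tool_rot"])
print((A.T@(np.array([556.5,57.8,210])+0.7*A[:,0]-s["ee_pos"])).round(2))
E
```

```text
t 18.875 p [556.7  58.3 226. ] yang 112.26 F [-0.81  0.23  0.02] M [ 0.    -0.032 -0.044] w 0.28400442465518305 j [-0.4   0.39  0.28  1.8  -0.13  0.96  1.89] tau7 [ 0.000e+00 -4.718e+01  3.930e+00 -2.445e+01  1.000e-02 -0.000e+00
 -0.000e+00]
[ 1.09 -0.41 15.95]
```

Call:
send_rows(
  series=[
    {"dx": 0.8,"dy": -0.4,"dz": 3,"yaw": 0},
    {"dx": 0.8,"dy": -0.4,"dz": 6,"yaw": 0},
    {"dx": 0.8,"dy": -0.4,"dz": 9,"yaw": 0},
    {"dx": 0.8,"dy": -0.4,"dz": 12,"yaw": 0},
    {"dx": 0.8,"dy": -0.4,"dz": 12,"yaw": 0},
  ],
)

```text
time: 19.5
ee_pos: [555.4, 57.6, 213.0]
tool_rot: [-0.0, -0.193, 0.981, -0.0]
contact_force: [0.1, -0.7, -1.3]
grip_width: 0.28
```

```bash
python3 st.py
```

```text
t 19.5 p [555.4  57.6 213. ] yang 112.27 F [ 0.12 -0.73 -1.28] M [-0.022  0.051  0.017] w 0.2802262233305096 j [-0.4   0.41  0.28  1.82 -0.14  0.94  1.9 ] tau7 [ 1.000e-02 -4.762e+01  4.020e+00 -2.394e+01  0.000e+00 -3.000e-02
  1.000e-02]
```

Free over the boss (rim at about 140 mm). Now seat it.

Call:
send_rows(
  series=[
    {"dx": 0,"dy": 0,"dz": 1.5,"yaw": 0},
    {"dx": 0,"dy": 0,"dz": 3,"yaw": 0},
    {"dx": 0,"dy": 0,"dz": 3.5,"yaw": 0},
    {"dx": 0,"dy": 0,"dz": 3.5,"yaw": 0},
  ],
)

```text
time: 20.0
ee_pos: [555.6, 57.6, 209.8]
tool_rot: [0.0, -0.193, 0.981, -0.0]
contact_force: [0.0, -0.3, -0.5]
grip_width: 0.287
```

```bash
python3 st.py
```

```text
t 20.0 p [555.6  57.6 209.8] yang 112.27 F [ 0.02 -0.35 -0.49] M [-0.01  -0.046  0.001] w 0.28663236303335676 j [-0.4   0.41  0.28  1.82 -0.14  0.93  1.9 ] tau7 [-1.000e-02 -4.784e+01  4.040e+00 -2.385e+01  1.000e-02  1.000e-02
  0.000e+00]
```

Call:
send_rows(
  series=[
    {"dx": 0,"dy": 0,"dz": 0.8,"yaw": 0},
    {"dx": 0,"dy": 0,"dz": 1.2,"yaw": 0},
    {"dx": 0,"dy": 0,"dz": 1.2,"yaw": 0},
  ],
)

```text
time: 20.38
ee_pos: [555.9, 58.0, 209.5]
tool_rot: [0.0, -0.193, 0.981, 0.0]
contact_force: [-3.0, 0.4, 5.1]
grip_width: 0.283
```

```bash
python3 st.py
```

```text
t 20.375 p [555.9  58.  209.5] yang 112.28 F [-3.01  0.38  5.06] M [ 0.129  0.443 -0.055] w 0.28281083862824663 j [-0.4   0.41  0.28  1.82 -0.14  0.93  1.9 ] tau7 [ 5.800e-01 -4.435e+01  4.280e+00 -2.259e+01  2.000e-01 -7.000e-01
  1.000e-02]
```

Contact comes at the expected height (209.5 = 137 + 72.5). Releasing and withdrawing.

Call:
send_rows(
  series=[
    {"dx": 0,"dy": 0,"dz": 0,"yaw": 0},
    {"dx": 0,"dy": 0,"dz": -1,"yaw": 0},
    {"dx": 0,"dy": 0,"dz": -2,"yaw": 0},
    {"dx": 0,"dy": 0,"dz": -2,"yaw": 0},
    {"dx": 0,"dy": 0,"dz": -2,"yaw": 0},
    {"dx": 0,"dy": 0,"dz": -12,"yaw": 0},
    {"dx": 0,"dy": 0,"dz": -35,"yaw": 0},
    {"dx": 0,"dy": 0,"dz": -70,"yaw": 0},
    {"dx": 0,"dy": 0,"dz": -100,"yaw": 0},
    {"dx": 0,"dy": 0,"dz": -100,"yaw": 0},
  ],
  claw=-1,
)

```text
time: 21.62
ee_pos: [557.2, 57.7, 311.7]
tool_rot: [0.003, -0.193, 0.981, 0.0]
contact_force: [0.1, -0.5, -0.7]
grip_width: 1.0
```

```bash
python3 st.py;  python3 - <<'E'
from h import *
s=sense();A=rot(s["tool_rot"])
im=camera("wrist");w=im[:,:,::-1].copy()
t=np.linspace(0,2*np.pi,73)
for z,r,c in ((205,41,(0,0,255)),(135,47,(255,0,0))):
    P=np.c_[556.5+r*np.cos(t),57.8+r*np.sin(t),0*t+z]
    cv2.polylines(w,[np.round(proj(P,"wrist",s)*4).astype(int)],True,c,1,cv2.LINE_AA,2)
b=camera("scene")[:,:,::-1]
for n in ("scene","wrist"):
  for l in ["cap_knob","cap_rim","dish"]:
    print(n,l,[(np.round(d["location"],1).tolist(),round(d["conf"],2)) for d in spot_point(n,l)[:1]])
u=proj([[556,58,170]],"scene")[0].astype(int)
c=cv2.resize(b[u[1]-60:u[1]+60,u[0]-50:u[0]+50],(350,420),interpolation=cv2.INTER_CUBIC)
cv2.imwrite("pics/w6.png",np.hstack([w[:,60:500],c]))
E
```

```text
t 21.625 p [557.2  57.7 311.7] yang 112.26 F [ 0.05 -0.5  -0.65] M [-0.033 -0.025  0.018] w 0.9996998441603041 j [-0.42  0.3   0.3   1.71 -0.1   1.14  1.87] tau7 [-1.000e-01 -4.518e+01  3.280e+00 -2.765e+01  4.000e-02  2.800e-01
 -4.000e-02]
scene cap_knob []
scene cap_rim [([556.5, 57.2, 135.3], 0.6)]
scene dish [([487.1, 49.1, 13.8], 0.53)]
wrist cap_knob [([553.9, 56.3, 223.7], 0.57)]
wrist cap_rim [([272.9, 346.8, -0.4], 0.6)]
wrist dish [([484.3, 50.8, 19.7], 0.94)]
```

View pics/w6.png

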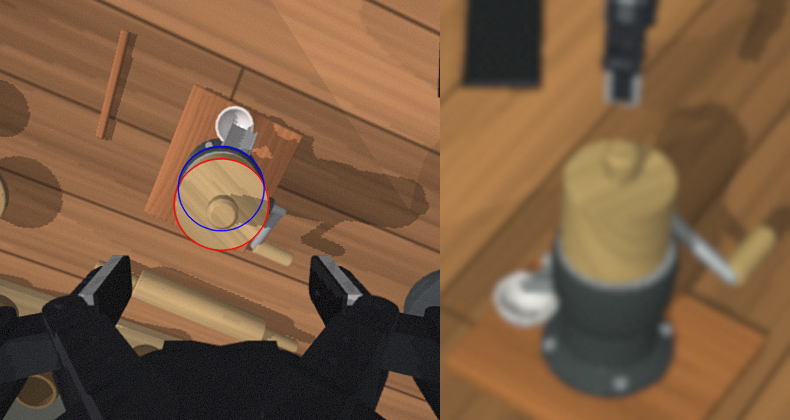

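The cap sits upright on the shoulder, centred: its top matches the predicted circle at (222,205), and the gripper is well clear. Handing in.

```bash
python3 -c "
from cell import *
print(close_job())"
```

```text
the job is handed in; nothing more can be done
None
```

The mill is set four clicks back from the touch, the dust cap is seated on it, and I handed the job in at about 22 s of the 72 s allowed.

- **Touch:** I turned the ring clockwise notch by notch. At about 34°, 49° and 64° the torque was at most 0.08 N m. At 79° it rose to 0.46 N m, which puts the touch at the notch 75° from the start, well under the 0.9 N m limit.
- **Four clicks:** I backed off 60° from that notch and let go. The bar then measured 13.6° clockwise of where it started by camera. The expected figure is 15°, and the difference is within my reading error of 1–2°, so it sits in the right notch.
- **Cap:** Lowered over the ring, its rim met the mill at the expected height of 137 mm with about 5 N. After I let go it looked upright and centred in the pictures. One detector put the rim at (556.5, 57.2, 135.3), against a mill axis at about (556.5, 57.8).
- **Checks that failed or disagreed:**
  - After the cap was on, the scene detector missed the knob.
  - The wrist detector placed the rim falsely on the phone and read the knob about 3 mm off-centre, which is within its accuracy.
  - While the ring was still held after backing off, I read 0.16 N m. I put that down to holding it slightly off the notch centre.
- **Everything else:** The gripper ended about 80 mm above the cap, touching nothing. The dish still reads in its starting place. I did not measure the other objects again, but the arm went near none of them.

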